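Run the press-down food chopper

ROBOT

A 6-joint arm with a two-finger parallel gripper is mounted at the origin on the work surface. World frame = base frame: x ahead of the robot, y to its left, z up, the work surface at z = 0. Lengths are in m, angles in rad, forces in N, time in s.
With the tool pointing down it reaches from about 0.275 to 0.975 m from the base axis. Payload 8.4 kg.
Tool frame: the origin (TCP) lies at the very end of the fingers, on their centre line; the grasp point (between the pads) lies 19 mm behind it; z points along the fingers, y is the direction in which the jaws open and shut (so a half turn about z gives the same grasp; the last joint's range is limited). The gripper opens to 92 mm and grips with 3 to 60 N. Pads are 20 mm wide; open, the fingers measure 128 mm over their backs; the gripper's body (75 mm by 189 mm) begins 69 mm behind the grasp point.
Start: joints at [1.308, 0.353, 1.633, -0, 1.155, -0.002], TCP at [0.161, 0.604, 0.215] pointing down, gripper open.
Joint ranges: [-2.63, 2.63], [-0.92, 2.1], [0.06, 2.66], [-1.3, 4.44], [0, 2.69], [-3.02, 3.02]. Speed limits (rad/s): [2.22, 2.22, 2.79, 3.14, 3.14, 3.14].

INTERFACE

Orientations are given as a rotation vector (axis times angle).
In Python, from cell import get_state, read_camera, camera_info, job_done gives the robot as it stands. The module is installed in compiled form; this text tells all that it offers.
- The arm moves only by the tool send_rows, never from a script. Its argument "moves" is a list of rows, each a list of 7 numbers: the turn, a rotation vector about the tool's x, y, z in units of 6 degrees (1.0 is 6 degrees), then the shift along the tool's x, y, z in units of 40 mm (1.0 is 40 mm), then the finger opening in mm, from 0 to 91.9. A call has 1 to 12 rows; each row is the pose to reach, as a shift and turn from the pose commanded when the call began, along the tool's axes at that moment; what a row does not reach only later rows make up. A row lasts 1/12 s, in which the tool goes at most 41.7 mm and 7.16 degrees, less where a joint would pass 70% of its speed; a pose out of reach is approached as far as the arm can. A call with a gripper value outside its range is refused whole. The fingers move at their own pace and stop on an object; "newtons" is the grip in N (left out, the last holds). Time passes only in rows, so rows that repeat a pose let the fingers close. It gives the time, the measured TCP pose, the force and the opening at its end, in the units of the state.
- get_state(): the state, without advancing time (a new reading comes with each control period).
- read_camera(name): name is "scene" or "side" or "wrist"; returns the picture (400x640x3 uint8, red, green, blue); there is no depth.
- camera_info(name): a dict with "fx", "fy", "cx", "cy" (pixels), "eye" and "orientation" of the camera in the world. Camera axes: x right, y down, z forward; pixel columns grow to the right and rows downward; lengths in m; the calibration is good to about 2 mm. A picture is of the moment at which its call begins: read the wrist's pose just before it. camera_info takes no time and is no camera call; for the wrist camera it gives the pose at the moment of the call.
- job_done(): hands the job in, once; it reports no verdict.
The state is a dict: "t": time; "qpos": joint angles; "dq": joint speeds; "joint_torque": joint torques, N m; "position": TCP position; "ee_rot": TCP orientation; "contact_force": force on the tool from outside, world axes, zero at the start; "moment": the same for the moment, N m; "gripper_width": finger opening in m.
Only numpy, scipy, OpenCV 4.12 (cv2) and the standard library are available. Lean on these libraries where they do the work, as an engineer would, in place of code of your own. Each camera call takes 0.05 s, during which the arm holds its last target. There are 200 camera calls.

TASK

Of the two covers lying on the table, fit the chopper's own one, the large green cover that matches the green-banded steel bowl, squarely on the bowl, with its flange resting on the rim. With the fingers on the cover, press cover and bowl half-way down, until the black collar of the base stands level with the yellow band under the bowl (white band sunk out of sight, red band still showing), and finish while holding it there: do not let go. Leave the blue cover, the blue bowl, the oil bottle and the mug where they stand.

Things in the scene. Friction and masses are not known exactly. Their poses are not given: they have to be found in the camera images.
- green_cover_knob (a point): Centre of the black knob of the loose green cover, lying knob up. Knob: upright cylinder, 36 mm diameter, its top 19 mm above this point, its foot 18 mm below. Cover: round, flange 132 mm diameter, from 20 to 26 mm below this point, over a plug 108 mm diameter, 12 mm deep, lower edge chamfered; underside 38 mm below this point. 0.13 to 0.23 kg. z points up along the knob.
- blue_cover_knob (a point): Centre of the black knob on the loose blue cover, which is of the same shape and knob but only 104 mm in diameter. It is too small for the chopper; it stays where it is, at either the near or the far place between the bowls.
- bowl_rim (a point): Centre of the chopper bowl's mouth, level with the rim, 165 mm above the table when up; sinks with the bowl. Steel bowl 124 mm diameter (127 at its green band), 116 mm inside, deep enough for the cover's plug. With the cover seated, flange on the rim, the knob's centre is 26 mm above this point. Below it a white motor base, 160 mm square, 70 mm high, fixed to the table. z points up.
- bowl (a joint): How far the bowl is pressed down into its base, m: 0 up, 0.024 at the stop. Sprung, comes back up: it yields at 5 N, then 0.5 N per mm (11 N at 12 mm, 17 N at the stop; the cover's 1.3 to 2.3 N weight helps). The sleeve under the bowl has three 8 mm bands that sink in turn into the black collar of the base: white (0-0.008), yellow (0.008-0.016), red (0.016-0.024).
- blue_bowl: Blue ceramic bowl, empty, 100 mm in diameter, 65 mm high, a bystander on the other side of the table from the chopper. Origin at the centre of its underside.
- oil_bottle: Green glass oil bottle, 60 mm in diameter, 190 mm high, a bystander at the far left or far right. Origin at the centre of its underside.
- mug: White mug, 76 mm in diameter, 85 mm high, with a handle, a bystander at the far left or far right. Origin at the centre of its underside.
Mind the look-alikes: they are no part of the job. Of the things shaped like the part that bears green_cover_knob, the green one is meant.

How it is judged:
On the way:
1. the green cover is seated on the chopper bowl (horizontal distance between green_cover_knob and bowl_rim below 0.008 m and z of green_cover_knob in the frame of bowl_rim below 0.03 m and angle between green_cover_knob's own z axis and vertical below 0.08 rad), for 0.2 s.
At the end, for the whole second after the job is handed in: The green cover is seated on the chopper bowl (centred within 8 mm, its flange on the rim within 4 mm, level within 0.08 rad), the fingers press on it with more than 3 N, and cover and bowl are held 8 to 16 mm down (half-way is 12 mm), through the last second (all of step 1 and value of joint bowl between 0.008 and 0.016 m and z of green_cover_knob in the frame of bowl_rim above 0.022 m and contact force between the fingers and green_cover above 3 N); the arm keeps its last pose, push and grip.
It fails at once if the blue cover is shifted by more than 40 mm or tipped over (distance of blue_cover_knob from where it was at the start of the episode above 0.04 m or angle between blue_cover_knob's own z axis and vertical above 0.5 rad).
It fails at once if the blue bowl is shifted by more than 40 mm or tipped over (distance of blue_bowl from where it was at the start of the episode above 0.04 m or angle between blue_bowl's own z axis and vertical above 0.5 rad).
It fails at once if the oil bottle is shifted by more than 40 mm or tipped over (distance of oil_bottle from where it was at the start of the episode above 0.04 m or angle between oil_bottle's own z axis and vertical above 0.5 rad).
It fails at once if the mug is shifted by more than 40 mm or tipped over (distance of mug from where it was at the start of the episode above 0.04 m or angle between mug's own z axis and vertical above 0.5 rad).
It also fails if it takes over 45 s, if anything falls off the work surface, if the arm or the gripper's body presses on something with over 40 N, if the wrist force passes 120 N, or if a joint passes its speed limit or range.

## Working session

There is one attempt and no reset: what is moved stays moved. The work goes in short steps, Python scripts to look and compute and a tool call to move; the robot and the scene stay as the last step left them, time stands still between calls to the robot, and variables do not carry over. Pictures are saved under pics/ and viewed, on a budget of 10 in all, crops included, one or two more only if the job needs it, and the job is handed in when it is done.

Besides the shell and the picture viewer there is one more tool, called after ">>>" as a command line: name --pt "numbers of a row" for each row, then --argument value for the rest. send_rows: Moves the arm, as the interface text tells. Its arguments: {"type":"object","properties":{"moves":{"type":"array","items":{"type":"array","items":{"type":"number"}}},"newtons":{"type":"number"}},"required":["moves"]}

```bash
mkdir -p pics; python3 - <<'E'
from cell import *
import cv2
s=get_state();print(s['position'],s['ee_rot'],s['contact_force'],s['gripper_width'],s['t'])
for n in("scene","side"):
    print(n,camera_info(n)); cv2.imwrite(f"pics/{n}0.png",read_camera(n)[:,:,::-1])
E
```

```text
[0.16102163 0.60337715 0.21386381] [-4.08443543e-01 -3.11475095e+00  2.15056863e-03] [-0.23717587 -0.19672302 -0.06068436] 0.0916545101465814 0.0
scene {'fx': 398.07533227441934, 'fy': 398.07533227441934, 'cx': 316.0223933432785, 'cy': 202.1916040594852, 'eye': array([ 1.22935411, -0.44698809,  0.78759064]), 'orientation': array([-2.1240493 , -1.00201244,  0.46763742])}
side {'fx': 411.96924835085173, 'fy': 411.96924835085173, 'cx': 315.46353499322373, 'cy': 193.73682437734624, 'eye': array([ 0.46190772, -0.72034042,  0.91775566]), 'orientation': array([-2.36599885,  0.27959872, -0.12224045])}
```

View pics/scene0.png

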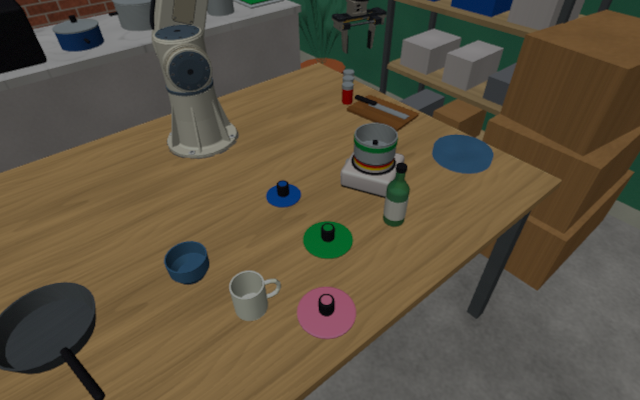

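View pics/side0.png

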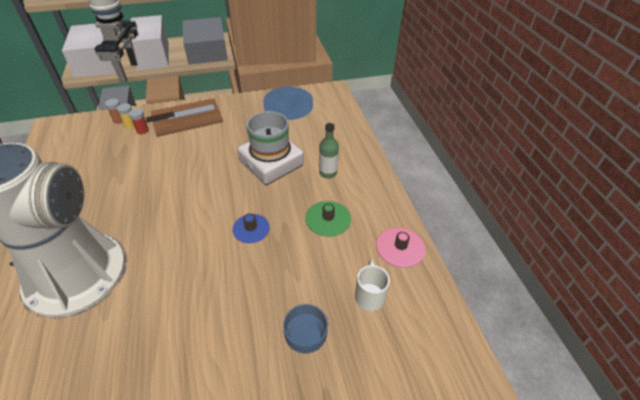

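The scene view shows the green cover's knob at (328,232), the blue one's at (283,187) and the chopper mouth near (376,132), with the bottle close by. In the side view they are at (328,212), (250,222) and (268,125).

```bash
cat >h.py <<'E'
import numpy as np,cv2
from scipy.spatial.transform import Rotation as R
from cell import *
def cast(ci,px,z):
    px=np.atleast_2d(px).astype(float)
    d=np.c_[(px[:,0]-ci['cx'])/ci['fx'],(px[:,1]-ci['cy'])/ci['fy'],np.ones(len(px))]
    d=R.from_rotvec(ci['orientation']).apply(d); e=ci['eye']
    return (e+d*((z-e[2])/d[:,2])[:,None])[:,:2]
def circ(p):
    a=np.c_[2*p,np.ones(len(p))];s=np.linalg.lstsq(a,(p**2).sum(1),rcond=None)[0]
    return s[:2],np.sqrt(s[2]+s[:2]@s[:2])
def greens(im):
    h=cv2.cvtColor(im,cv2.COLOR_RGB2HSV)
    m=cv2.inRange(h,(50,150,60),(75,255,255))
    c,_=cv2.findContours(m,cv2.RETR_EXTERNAL,cv2.CHAIN_APPROX_NONE)
    return sorted(c,key=cv2.contourArea)[::-1]
def totool(dxyz,rot): return R.from_rotvec(rot).inv().apply(dxyz)/0.04
E
python3 - <<'E'
from h import *
for n,g,b in(("scene",(328,232),(376,132)),("side",(328,212),(268,125))):
    im=cv2.imread(f"pics/{n}0.png")[:,:,::-1].copy();ci=camera_info(n)
    for c in greens(im)[:4]:
        x,y,w,h=cv2.boundingRect(c)
        if w<20: continue
        print(n,(x,y,w,h),len(c),circ(cast(ci,c[:,0],.015)))
    print('knob',cast(ci,g,.038),'bowl',cast(ci,b,.165))
E
```

```text
scene (304, 222, 48, 36) 120 (array([0.68418659, 0.01858609]), np.float64(0.06324405992585631))
scene (354, 140, 36, 13) 77 (array([0.43948398, 0.43503124]), np.float64(0.05483355869732084))
scene (242, 0, 25, 4) 48 (array([-1.29984561,  1.04903599]), np.float64(0.05321477508220486))
knob [[0.68321385 0.0211828 ]] bowl [[0.55950846 0.30841842]]
knob [[0.68425555 0.01716254]] bowl [[0.56565339 0.28715715]]
```

```bash
python3 - <<'E'
from h import *
s=get_state();p=s['position'];print(R.from_rotvec(s['ee_rot']).as_matrix().round(3))
w=camera_info('wrist');print(w, R.from_rotvec(s['ee_rot']).inv().apply(w['eye']-p))
for n,b,m in(("scene",(395,222),(250,313)),("side",(328,174),(371,303))):
    ci=camera_info(n);print(n,'bottle',cast(ci,b,0),'mug',cast(ci,m,0))
for t in((.562,.297,.40),(.684,.0187,.30)): print(totool(np.array(t)-p,s['ee_rot']))
E
```

```text
[[-0.966  0.258 -0.   ]
 [ 0.258  0.966 -0.001]
 [-0.    -0.001 -1.   ]]
{'fx': 295.0580713472796, 'fy': 295.0580713472796, 'cx': 326.70603846586783, 'cy': 198.89734685050234, 'eye': array([0.07954735, 0.62451125, 0.38377916]), 'orientation': array([2.29489307, 1.7624202 , 0.26174507])} [ 0.08418399 -0.00087301 -0.16983234]
scene bottle [[0.7463169 0.2134116]] mug [[ 0.73543852 -0.25511471]]
side bottle [[0.73561887 0.2064756 ]] mug [[ 0.72068997 -0.26259205]]
[-11.66023004  -4.82279242  -4.64547696]
[-16.40126258 -10.75539864  -2.13826734]
```

>>> send_rows --pt "0 0 0 0 0 -1 91" --pt "0 0 0 0 0 -2 91" --pt "0 0 0 -0.5 -0.2 -3 91" --pt "0 0 0 -1.4 -0.6 -3.15 91" --pt "0 0 0 -2.3 -0.95 -3.15 91" --pt "0 0 0 -3.2 -1.3 -3.15 91" --pt "0 0 0 -4.1 -1.7 -3.15 91" --pt "0 0 0 -5 -2.1 -3.15 91" --pt "0 0 0 -5.9 -2.4 -3.15 91" --pt "0 0 0 -6.8 -2.8 -3.15 91" --pt "0 0 0 -7.7 -3.2 -3.15 91" --pt "0 0 0 -8.6 -3.5 -3.15 91"

```text
t: 1.1
position: [0.4584, 0.378, 0.3404]
ee_rot: [-0.409, -3.115, 0.001]
contact_force: [1.1, 0.9, 0.3]
gripper_width: 0.091
```

>>> send_rows --pt "0 0 0 -0.9 -0.4 0 91" --pt "0 0 0 -1.8 -0.8 0 91" --pt "0 0 0 -2.6 -1.1 0 91" --pt "0 0 0 -3 -1.3 0 91" --pt "0 0 0 -3 -1.3 0 91" --pt "0 0 0 -3 -1.3 0 91"

```text
t: 1.6
position: [0.5602, 0.298, 0.3399]
ee_rot: [-0.411, -3.113, 0.001]
contact_force: [-0.2, 0.2, -0.0]
gripper_width: 0.0909
```

```bash
python3 - <<'E'
from h import *
s=get_state();ci=camera_info('wrist');im=read_camera('wrist');print(s['t'],s['position'],s['ee_rot'],s['contact_force'])
np.save('w1.npy',dict(ci=ci),allow_pickle=True)
cv2.imwrite("pics/w1.png",im[:,:,::-1])
for c in greens(im)[:3]: print(cv2.boundingRect(c),cv2.contourArea(c))
E
```

```text
1.6 [0.56016766 0.29799934 0.33986009] [-4.11474046e-01 -3.11327260e+00  7.61247116e-04] [-0.16106621  0.16925647 -0.01679214]
(166, 253, 20, 31) 175.0
(183, 269, 11, 10) 45.5
(198, 246, 18, 13) 35.0
```

View pics/w1.png

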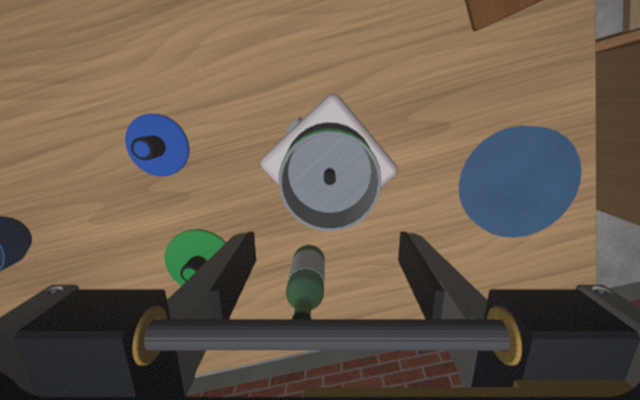

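The wrist picture shows the chopper mouth as a circle of about x 279–381, y 130–230. The bottle lies at (305,275) and the green knob at (194,268).

```bash
python3 - <<'E'
from h import *
im=cv2.imread('pics/w1.png');ci=np.load('w1.npy',allow_pickle=True).item()['ci']
h=cv2.cvtColor(im,cv2.COLOR_BGR2HSV);m=((h[...,1]<95)&(im[...,2].astype(int)<im[...,0]+25)).astype(np.uint8)*255
pts=[]
for y in range(186,233):
    x=np.where(m[y,268:395])[0]
    if len(x)>10: pts+=[(268+x[0],y),(268+x[-1]+1,y)]
pts=np.array(pts);print(pts[::8].tolist())
for z in(.165,): 
    q=cast(ci,pts,z);c,r=circ(q);k=abs(np.hypot(*(q-c).T)-r)<.0025;print(c,r,k.sum(),len(k),circ(q[k]))
# inner rim from dark band / check points by eye
print(circ(cast(ci,[(279,178),(381,178),(330,230)],.165)))
s=get_state();print(totool(np.array([.684,.0187,.20])-s['position'],s['ee_rot']))
E
```

```text
[[279, 186], [280, 190], [281, 194], [282, 198], [284, 202], [285, 206], [288, 210], [292, 214], [296, 218], [301, 222], [308, 226], [321, 230]]
[0.56204884 0.30036891] 0.061731160689179984 90 90 (array([0.56204884, 0.30036891]), np.float64(0.061731160689179984))
(array([0.5617417 , 0.30045182]), np.float64(0.061273832451836346))
[-4.82163975 -5.95746031  3.49832605]
```

>>> send_rows --pt "0 0 0 -0.6 -0.75 0 91" --pt "0 0 0 -1.2 -1.5 0 91" --pt "0 0 0 -1.8 -2.2 0 91" --pt "0 0 0 -2.4 -3 0 91" --pt "0 0 0 -3 -3.7 0 91" --pt "0 0 0 -3.6 -4.5 0 91" --pt "0 0 0 -4.2 -5.2 0.5 91" --pt "0 0 0 -4.8 -5.95 1.2 91" --pt "0 0 0 -4.8 -5.95 2 91" --pt "0 0 0 -4.8 -5.95 3 91" --pt "0 0 0 -4.8 -5.95 3.5 91" --pt "0 0 0 -4.8 -5.95 3.5 91"

```text
t: 2.65
position: [0.6803, 0.0205, 0.195]
ee_rot: [-0.406, -3.106, 0.002]
contact_force: [-1.0, -0.1, 0.2]
gripper_width: 0.0912
```

```bash
python3 - <<'E'
from h import *
s=get_state();ci=camera_info('wrist');im=read_camera('wrist');print(s['t'],s['position'],s['ee_rot'])
cv2.imwrite("pics/w2.png",im[:,:,::-1])
c=greens(im)[0][:,0];print(cv2.boundingRect(c[:,None]))
q=cast(ci,c,.015);k=np.ones(len(q),bool)
for _ in range(8):
    ce,r=circ(q[k]);k=abs(np.hypot(*(q-ce).T)-r)<.003
print(ce,r,k.sum(),len(k))
print(totool(np.array([*ce,.021])-s['position'],s['ee_rot']))
E
```

```text
2.65 [0.68033779 0.02050964 0.19496977] [-4.05676271e-01 -3.10625617e+00  1.67522652e-03]
(292, 149, 77, 79)
[0.68904692 0.01806907] 0.04179874867093459 298 782
[-0.26411348  0.006604    4.34709733]
```

View pics/w2.png

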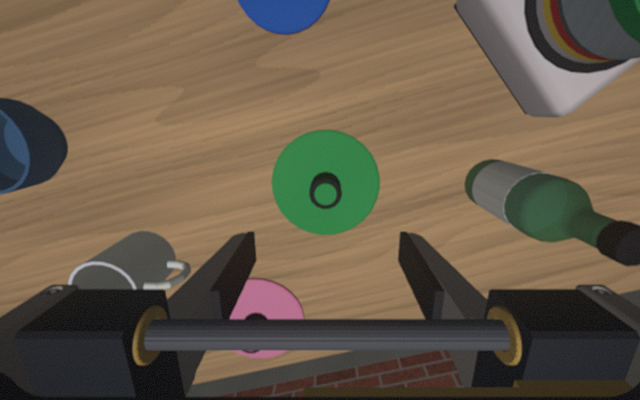

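The green cover is plain at x 272–380, y 129–235 with its knob top at (325,195). The mask was too strict, so I'll redo it on the same picture.

```bash
python3 - <<'E'
from h import *
s=get_state();ci=camera_info('wrist');im=cv2.imread('pics/w2.png')
print(s['t'],s['position'])
m=((im[...,1]>1.5*im[...,2].astype(int))&(im[...,1]>1.3*im[...,0].astype(int))).astype(np.uint8)
m[:,420:]=0;m[240:]=0
c=max(cv2.findContours(m,0,cv2.CHAIN_APPROX_NONE)[0],key=cv2.contourArea)[:,0];print(cv2.boundingRect(c[:,None]))
ce,r=circ(cast(ci,c,.016));kn=cast(ci,(325,195),.057);print(ce,r,kn)
print(totool(np.array([*ce,.021])-s['position'],s['ee_rot']))
E
```

```text
2.7 [0.68207929 0.02063156 0.19831319]
(272, 130, 107, 104)
[0.68543891 0.01670224] 0.06507502456653683 [[0.68699608 0.01617017]]
[-0.12802559 -0.06836976  4.43233779]
```

>>> send_rows --pt "0 0 0 -0.09 -0.05 0.7 91" --pt "0 0 0 -0.09 -0.05 1.4 91" --pt "0 0 0 -0.09 -0.05 2.1 91" --pt "0 0 0 -0.09 -0.05 2.8 91" --pt "0 0 0 -0.09 -0.05 3.5 91" --pt "0 0 0 -0.09 -0.05 4 91" --pt "0 0 0 -0.09 -0.05 4.3 91" --pt "0 0 0 -0.09 -0.05 4.42 91" --pt "0 0 0 -0.09 -0.05 4.42 91" --pt "0 0 0 -0.09 -0.05 4.42 91" --pt "0 0 0 -0.09 -0.05 4.42 91"

```text
t: 3.62
position: [0.6885, 0.0167, 0.0258]
ee_rot: [0.408, 3.112, 0.001]
contact_force: [0.3, -0.4, -0.1]
gripper_width: 0.0909
```

>>> send_rows --pt "0 0 0 0 0 0 60" --pt "0 0 0 0 0 0 40" --pt "0 0 0 0 0 0 20" --pt "0 0 0 0 0 0 20" --pt "0 0 0 0 0 0 20" --pt "0 0 0 0 0 0 20" --pt "0 0 0 0 0 0 20" --pt "0 0 0 0 0 0 20" --pt "0 0 0 0 0 0 20" --pt "0 0 0 0 0 0 20" --newtons 40

```text
t: 4.45
position: [0.687, 0.0164, 0.0237]
ee_rot: [-0.408, -3.115, 0.0]
contact_force: [-0.8, -0.0, -0.3]
gripper_width: 0.0352
```

>>> send_rows --pt "0 0 0 0 0 -0.4 20" --pt "0 0 0 0 0 -1 20" --pt "0 0 0 0 0 -1.7 20" --pt "0 0 0 0 0 -2.4 20" --pt "0 0 0 0 0 -3.1 20" --pt "0 0 0 0 0 -3.8 20" --pt "0 0 0 0 0 -4.5 20" --pt "0 0 0 0 0 -5.2 20" --pt "0 0 0 0 0 -5.8 20" --pt "0 0 0 0 0 -6.2 20" --pt "0 0 0 0 0 -6.2 20" --pt "0 0 0 0 0 -6.2 20"

```text
t: 5.45
position: [0.6872, 0.0164, 0.2719]
ee_rot: [0.408, 3.114, 0.0]
contact_force: [0.3, 0.3, -2.8]
gripper_width: 0.0354
```

```bash
python3 - <<'E'
from h import *
s=get_state();ci=camera_info('wrist');im=read_camera('wrist')[:,:,::-1].copy()
p=s['position'];print(s['t'],p,s['gripper_width'],s['contact_force'])
cv2.imwrite("pics/w3.png",im)
m=((im[...,1]>1.5*im[...,2].astype(int))&(im[...,1]>1.3*im[...,0].astype(int))).astype(np.uint8)
c=max(cv2.findContours(m,0,cv2.CHAIN_APPROX_NONE)[0],key=cv2.contourArea)[:,0];print(cv2.boundingRect(c[:,None]))
q=cast(ci,c,p[2]-.0057-.002);k=np.ones(len(q),bool)
ce,r=circ(q);print(ce,r,[x for x in zip(c[::25].tolist(),(np.hypot(*(q-ce).T)*1e3).round(1)[::25])])
print(totool(np.array([.562,.3004,p[2]])-p,s['ee_rot']))
E
```

```text
5.45 [0.68716303 0.01641283 0.27189357] 0.03537998708530642 [ 0.30904409  0.33270524 -2.84675916]
(227, 133, 200, 150)
[0.66793867 0.02033256] 0.0497361536673629 [([327, 133], np.float64(50.8)), ([302, 136], np.float64(51.2)), ([277, 146], np.float64(52.3)), ([252, 165], np.float64(55.3)), ([235, 189], np.float64(59.3)), ([228, 214], np.float64(62.9)), ([228, 239], np.float64(66.9)), ([236, 264], np.float64(70.7)), ([252, 275], np.float64(67.3)), ([269, 250], np.float64(45.8)), ([289, 233], np.float64(27.7)), ([300, 241], np.float64(25.5)), ([310, 239], np.float64(20.4)), ([315, 231], np.float64(13.8)), ([320, 235], np.float64(15.0)), ([330, 236], np.float64(15.3)), ([342, 240], np.float64(20.7)), ([354, 249], np.float64(30.6)), ([358, 239], np.float64(27.0)), ([360, 235], np.float64(26.3)), ([380, 243], np.float64(40.7)), ([397, 268], np.float64(61.6)), ([413, 272], np.float64(72.3)), ([424, 247], np.float64(68.6)), ([426, 222], np.float64(64.4)), ([421, 197], np.float64(60.5)), ([407, 172], np.float64(56.5)), ([384, 150], np.float64(53.5)), ([359, 138], np.float64(51.7)), ([334, 133], np.float64(51.0))]
[ 4.85366046e+00  6.05297723e+00 -2.84559093e-03]
```

View pics/w3.png

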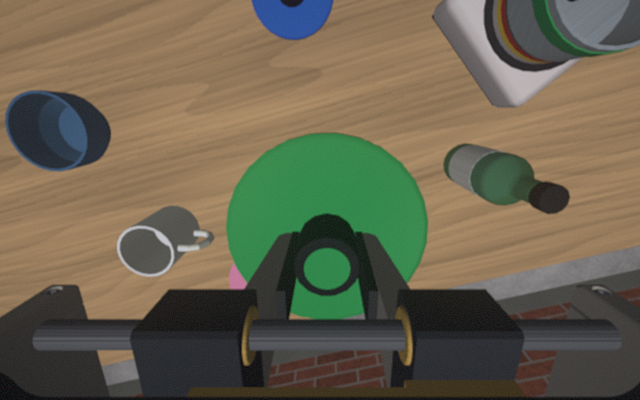

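The green cover hangs level between the fingers, with its outer arc at x 227–427, top at y 133. I'll fit only that outer arc and work out the move.

```bash
python3 - <<'E'
from h import *
s=get_state();ci=camera_info('wrist');im=cv2.imread('pics/w3.png');p=s['position']
m=((im[...,1]>1.5*im[...,2].astype(int))&(im[...,1]>1.3*im[...,0].astype(int))).astype(np.uint8)
c=cv2.convexHull(max(cv2.findContours(m,0,cv2.CHAIN_APPROX_NONE)[0],key=cv2.contourArea))[:,0]
c=c[(c[:,1]<265)]
for z in(-.0057,-.0087,-.0117):
    ce,r=circ(cast(ci,c,p[2]+z));print(z,ce,r,ce-p[:2],totool(np.array([.562,.3004,0])-[*ce,0],s['ee_rot']))
E
```

```text
-0.0057 [0.68021762 0.01698818] 0.06441599650439139 [-0.00623667  0.00062326] [4.68248847e+00 6.08361155e+00 3.75646985e-03]
-0.0087 [0.68149975 0.01664203] 0.06551607721421918 [-0.00495454  0.00027711] [4.71568905e+00 6.08370757e+00 3.80150895e-03]
-0.0117 [0.68278187 0.01629588] 0.06661615792404686 [-3.67241618e-03 -6.90384701e-05] [4.74888964e+00 6.08380359e+00 3.84654804e-03]
```

>>> send_rows --pt "0 0 0 0.2 0.3 0 20" --pt "0 0 0 0.6 0.8 0 20" --pt "0 0 0 1.1 1.4 0 20" --pt "0 0 0 1.6 2.05 0 20" --pt "0 0 0 2.1 2.7 0 20" --pt "0 0 0 2.6 3.35 0 20" --pt "0 0 0 3.1 4 0 20" --pt "0 0 0 3.6 4.6 0 20" --pt "0 0 0 4.1 5.2 0 20" --pt "0 0 0 4.5 5.75 0 20" --pt "0 0 0 4.7 6 0 20" --pt "0 0 0 4.76 6.08 0 20"

```text
t: 6.5
position: [0.5638, 0.3025, 0.2702]
ee_rot: [-0.404, -3.113, 0.002]
contact_force: [0.1, -1.1, -2.9]
gripper_width: 0.0351
```

>>> send_rows --pt "0 0 0 0 0 0.3 20" --pt "0 0 0 0 0 0.8 20" --pt "0 0 0 0 0 1.1 20" --pt "0 0 0 0 0 1.2 20" --pt "0 0 0 0 0 1.2 20" --pt "0 0 0 0 0 1.2 20"

```text
t: 7.0
position: [0.5662, 0.2997, 0.2237]
ee_rot: [-0.41, -3.114, 0.001]
contact_force: [-0.5, -0.4, -1.3]
gripper_width: 0.0354
```

```bash
python3 - <<'E'
from h import *
s=get_state();print(s['t'],s['position'],s['ee_rot'],s['contact_force'],s['gripper_width'])
a=read_camera('scene')[60:220,290:490,::-1];b=read_camera('side')[60:220,190:390,::-1]
cv2.imwrite("pics/c4.png",cv2.resize(np.hstack([a,b]),None,fx=2,fy=2,interpolation=2))
E
```

```text
7.0 [0.56621719 0.29971203 0.22366039] [-4.10035736e-01 -3.11446126e+00  5.81664732e-04] [-0.45295596 -0.41118753 -1.30129855] 0.035449098947823304
```

View pics/c4.png

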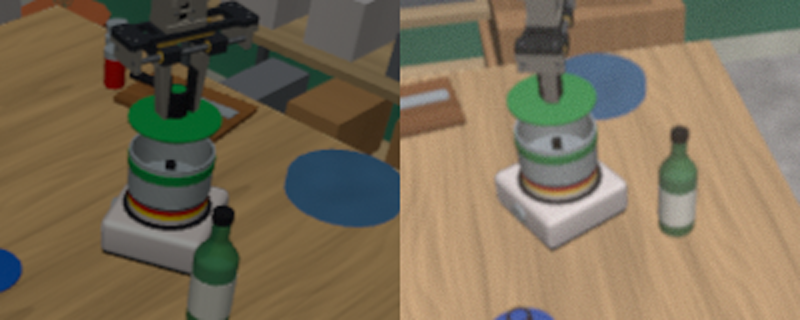

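The cover hangs just above the mouth and looks centred in both views: in the crop, cover (176,118) over bowl (172,155), and cover (552,97) over bowl (556,130). Lowering with a check on the force.

>>> send_rows --pt "0 0 0 0 0 0.3 20" --pt "0 0 0 0 0 0.6 20" --pt "0 0 0 0 0 0.8 20" --pt "0 0 0 0 0 0.9 20" --pt "0 0 0 0 0 0.97 20" --pt "0 0 0 0 0 1.03 20" --pt "0 0 0 0 0 1.07 20" --pt "0 0 0 0 0 1.07 20" --pt "0 0 0 0 0 1.07 20"

```text
t: 7.85
position: [0.566, 0.3006, 0.1813]
ee_rot: [0.408, 3.115, 0.0]
contact_force: [-0.1, -0.3, -3.0]
gripper_width: 0.035
```

>>> send_rows --pt "0 0 0 0 0 0.05 20" --pt "0 0 0 0 0 0.1 20" --pt "0 0 0 0 0 0.15 20" --pt "0 0 0 0 0 0.17 20" --pt "0 0 0 0 0 0.17 20"

```text
t: 8.27
position: [0.566, 0.3006, 0.1746]
ee_rot: [0.408, 3.114, 0.001]
contact_force: [-1.4, -0.3, 3.9]
gripper_width: 0.0351
```

```bash
python3 - <<'E'
from h import *
s=get_state();print(s['t'],s['position'],s['contact_force'],s['moment'])
a=read_camera('scene')[60:220,290:490,::-1];b=read_camera('side')[60:220,190:390,::-1]
cv2.imwrite("pics/c5.png",cv2.resize(np.hstack([a,b]),None,fx=2,fy=2,interpolation=2))
E
```

```text
8.2667 [0.56603874 0.30059668 0.17459879] [-1.37204858 -0.30549461  3.93995717] [-0.14727059  0.23278174  0.00376448]
```

View pics/c5.png

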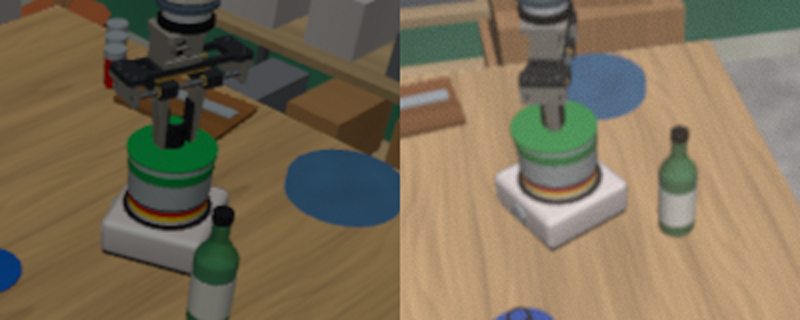

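The flange sits flush on the rim in both views. At z 0.1746 the force is +3.9 N, which with the cover's weight means about 2 mm of travel. Pressing another 10 mm.

>>> send_rows --pt "0 0 0 0 0 0.04 20" --pt "0 0 0 0 0 0.08 20" --pt "0 0 0 0 0 0.12 20" --pt "0 0 0 0 0 0.16 20" --pt "0 0 0 0 0 0.2 20" --pt "0 0 0 0 0 0.24 20" --pt "0 0 0 0 0 0.25 20" --pt "0 0 0 0 0 0.25 20" --pt "0 0 0 0 0 0.25 20" --pt "0 0 0 0 0 0.25 20"

```text
t: 9.2
position: [0.5661, 0.3006, 0.165]
ee_rot: [0.408, 3.114, 0.001]
contact_force: [-1.3, -1.4, 8.8]
gripper_width: 0.0349
```

```bash
python3 - <<'E'
from h import *
s=get_state();print(s['t'],s['position'],s['contact_force'],s['moment'],s['gripper_width'])
A=read_camera('scene');a=A[110:200,330:420,::-1];b=read_camera('side')[100:190,225:315,::-1]
cv2.imwrite("pics/c6.png",cv2.resize(np.hstack([a,b]),None,fx=4.4,fy=4.4,interpolation=2))
# centring: flange vs where it must be
im=A.astype(int)
m=((im[...,1]>1.5*im[...,0])&(im[...,1]>1.3*im[...,2])).astype(np.uint8);m[:, :340]=0;m[:,412:]=0;m[:110]=0;m[170:]=0
for c in cv2.findContours(m,0,cv2.CHAIN_APPROX_NONE)[0]:
    if len(c)>20: print(cv2.boundingRect(c),circ(cast(camera_info('scene'),cv2.convexHull(c)[:,0],.154)))
E
```

```text
9.2 [0.56607192 0.30059296 0.16500384] [-1.27116664 -1.38657741  8.83692516] [-0.2617971   0.4644055   0.01108501] 0.034943573338380114
(353, 125, 45, 32) (array([0.57376128, 0.28989009]), np.float64(0.07600670124835825))
```

View pics/c6.png

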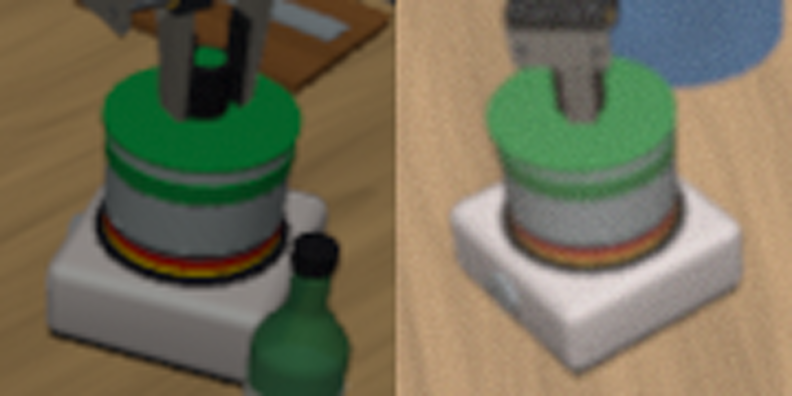

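```bash
python3 -c "
from cell import *
job_done();s=get_state();print(s['t'],s['position'],s['contact_force'])"
```

```text
the job is handed in; nothing more can be done
the job is handed in; nothing more can be done
```

The green cover is on the chopper bowl, and I handed the job in at about 9.3 s while still gripping the knob and pressing the bowl about half-way down. No verdict is reported.

**Last checks**
- **Depth:** the final picture shows the white band out of sight, yellow partly sunk into the collar, and red still showing.
- **Force:** the wrist read 8.8 N upward. Adding the cover's weight of about 2.3 N gives about 11 N on the spring, which means about 12 mm down. The fingers' height gives about 12 mm too. The last 9.6 mm of travel added 4.9 N, matching the 0.5 N per mm given.
- **Seating:** the flange looks flush on the rim in both camera views. The cover met the rim at the height worked out beforehand.
- **Bystanders:** the arm passed above or clear of the blue cover, blue bowl, bottle and mug. I did not measure their positions again.

**Checks that disagreed**
- **Off-centre grip:** the cover measured about 2 mm off the fingers' centre while on the table, but about 4–5 mm once lifted. I aimed between the two, leaning towards the second, and the plug went in without contact.
- **Centring check:** the final one from the scene camera failed. It picked up the bowl's green band along with the flange (radius 76 mm instead of 66), so I ignored it. Centring rests on the plug having only 4 mm of play inside the bowl.

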